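# Test the stop stations and unlock the worn one

### The job

Press each of the four mushroom stop buttons down until it clicks and stays down, feeling how hard each has to be pushed: one has a tired spring and clicks at less than half the push of the others. Then take the flat-blade screwdriver from its stand and, with its blade in the slot, give the cover lock of that worn station alone its quarter turn anticlockwise, leaving the other three covers locked. Put the screwdriver back upright in its hole in the stand, and do not knock the other things on the bench about.

Things in the scene. Friction and masses are not known exactly. Their poses are not given: they have to be found in the camera images.
- board: Fixed plywood board, 220 x 410 x 18 mm, origin on the bench (board from -120 to +100 mm in x), x away from the robot, y along the row. On it, 95 mm apart along y, stand 4 stop stations that look alike, in any order: grey boxes 120 (x) x 76 (y) x 62 mm high. Unpressed, each 40 mm round mushroom button has its top centre (flat for 24 mm) 30 mm in +x from the board origin, 112 mm above the bench.
- slot_1 (a point): Centre of the cover lock of the station in place 1 (outermost on the board's +y side), at its top, 89 mm above the bench; that station's button is 64 mm from it in the board's +x. A steel head 27 mm across, level in a black collar 37 mm across, with a slot 5 mm wide and 6 mm deep right across it. Locked, the slot lies along the board's x axis (up to 6 degrees anticlockwise of it).
- slot_2 (a point): The same for place 2, next to place 1. Each lock opens by a quarter turn anticlockwise seen from above, between firm stops, against about 0.05 N m of friction.
- slot_3 (a point): The same for place 3.
- slot_4 (a point): The same for place 4, the outermost on the board's -y side.
- button_s (a joint): How far the button of one of the four stations is down: 0 up, 0.008 m clicked and staying down. The letters of the buttons and of the locks tell neither which place a station is in, nor which lock goes with which button, nor which is worn.
- button_m (a joint): The same for another station. Going down, any button's resistance rises from a tenth of its peak to its peak 3 mm down, then falls to nothing about 6 mm down; there the button clicks home by itself and stays 8 mm down (pushing on then meets a soft spring for 6 mm). The peak is 11 to 14 N on the three good stations, about 5 N on the worn one.
- button_p (a joint): The same for another station.
- button_k (a joint): The same for another station.
- lock_a (a joint): Turn of the cover lock of one of the four stations, anticlockwise from above: 0 locked, 1.57 rad unlocked. It starts between 0 and 0.1. The letter does not tell its place.
- lock_b (a joint): The same for another station.
- lock_c (a joint): The same for another station.
- lock_d (a joint): The same for another station.
- hole_1 (a point): Mouth centre of a hole of the screwdriver stand, on top of it, 85 mm above the bench; axes are the stand's. The stand is a fixed wooden bridge 70 (x) x 150 (y) x 85 mm high, left or right of the board, turned up to 12 degrees. Its 12 mm top has two 24 mm through holes, 80 mm apart along y, this one on the +y side; below them it is free down to 10 mm above the bench.
- hole_2 (a point): The same for the hole on its -y side.
- driver: Flat-blade screwdriver, 138 mm long, 80 to 170 g, upright in one of the stand's holes. Origin on its axis under the handle, which rests on the stand; z up. Handle flat-sided, 34 (x) x 28 mm (y), 8 to 66 mm above the origin, above a 32 mm round foot. Below: 9 mm round shaft, then a blade for the last 12 mm, 14 mm wide in x, 2.2 mm thick in y. Its y is within 20 degrees of the stand's x line.
- driver_tip (a point): Middle of the screwdriver's blade edge, 72 mm below the origin of the driver on its axis.
- cross_driver: Not to be used: a cross-point screwdriver with a round 32 mm handle with a neck near its top, hanging in the other hole of the stand. Origin at the underside of its handle.
- mug: Bystander: white mug, 82 mm wide, 95 mm high, on the side of the board where the stand is not. Origin under its middle.
- tape: Bystander: roll of cardboard-brown tape, 90 mm wide, 48 mm high, lying behind the board. Origin under its middle.
- stapler: Bystander: desk stapler, 155 mm long, between robot and board. Origin under its middle.
- wrench: Bystander: steel wrench, 150 mm long, lying on the board along the near edge, in front of the stations.
- carton: Bystander: small cardboard box 70 x 130 x 65 mm behind the board. Origin under its middle.
- padlock: Bystander: brass padlock, 50 mm wide, lying near the robot. Origin under its body.

How it is judged:
On the way, in this order (a step that is already met when the one before it is completed fails the run):
1. all four buttons have been pressed until they clicked and stay down, with all covers still locked (value of joint each of button_s, button_m, button_p, button_k above 0.0065 m and value of joint each of lock_c, lock_a, lock_b, lock_d below 0.4 rad), for 0.1 s.
2. the worn station's cover lock has been turned open with the screwdriver's blade in a slot (value of joint lock_c above 1.1 rad and (distance between driver_tip and slot_1 below 0.014 m or distance between driver_tip and slot_2 below 0.014 m or distance between driver_tip and slot_3 below 0.014 m or distance between driver_tip and slot_4 below 0.014 m)), for 0.1 s.
At the end, for the whole second after the job is handed in: all four buttons are down (more than 6.5 mm), the worn station's cover lock is turned more than 1.1 rad open and the three others less than 0.4 rad, and the flat-blade screwdriver rests upright (within 7 degrees) in a hole of its stand, its handle down on the stand's top within 6 mm, still (value of joint each of button_s, button_m, button_p, button_k above 0.0065 m and value of joint lock_c above 1.1 rad and value of joint each of lock_a, lock_b, lock_d below 0.4 rad and ((horizontal distance between driver and hole_1 below 0.012 m and z of driver in the frame of hole_1 below 0.006 m) or (horizontal distance between driver and hole_2 below 0.012 m and z of driver in the frame of hole_2 below 0.006 m)) and angle between driver's own z axis and vertical below 0.12 rad and linear speed of driver below 0.02 m/s); the robot touches nothing.
It fails at once if the cover of a good station is unlocked (value of joint any of lock_a, lock_b, lock_d above 0.6 rad).
It fails at once if a bystander is knocked more than 30 mm from its place (distance of any of cross_driver, mug, tape, stapler, wrench, carton, padlock from where it was at the start of the episode above 0.03 m).
It also fails if it takes over 72 s, if anything falls off the work surface, if the arm or the gripper's body presses on something with over 40 N, if the wrist force passes 120 N, or if a joint passes its speed limit or range.

### The arm

A 7-joint arm with a two-finger parallel gripper is mounted at the origin on the work surface. World frame = base frame: x ahead of the robot, y to its left, z up, the work surface at z = 0. Lengths are in m, angles in rad, forces in N, time in s.
With the tool pointing down it reaches from about 0.4 to 0.85 m from the base axis. Payload 10.4 kg.
Tool frame: the origin (TCP) lies midway between the tips of the shut fingers; the grasp point (between the pads) lies 19 mm behind it; z points along the fingers, x is the direction in which the jaws open and shut, and the axes are right-handed (so a half turn about z gives the same grasp; the last joint's range is limited). The gripper opens to 85 mm and grips with 20 to 120 N. Pads are 22 mm wide; open, the fingers measure 114 mm over their backs; the gripper's body (76 mm by 85 mm) begins 54 mm behind the grasp point. The pads swing forward as they close: fully open they stand 13 mm farther back than shut.
Start: joints at [1.202, 0.332, -0.065, 1.46, 0.022, 1.35, -0.088], TCP at [0.212, -0.588, 0.231] pointing down, gripper open.
Joint ranges: [-2.6, 2.6], [-0.5, 2.12], [-1.47, 1.34], [0.16, 2.42], [-1.27, 4.41], [0.06, 2.06], [-2.6, 2.6]. Speed limits (rad/s): [2.22, 2.22, 2.79, 2.79, 3.14, 3.14, 3.14].

### API

Orientations are given as a unit quaternion [x, y, z, w].
In Python, from workcell import manip, cams gives the robot as it stands.
- The arm moves only by the tool move_arm, never from a script. Its argument "moves" is a list of rows, each a list of 7 numbers: the turn, a rotation vector about the tool's x, y, z in degrees, then the shift along the tool's x, y, z in m, then the finger opening in m, from 0 to 0.0854. A call has 1 to 10 rows; each row is the pose to reach, as a shift and turn from the pose commanded when the call began, along the tool's axes at that moment; what a row does not reach only later rows make up. A row lasts 1/10 s, in which the tool goes at most 50 mm and 8.59 degrees, less where a joint would pass 70% of its speed; a pose out of reach is approached as far as the arm can. A call with a gripper value outside its range is refused whole. The fingers move at their own pace and stop on an object; "grip_force" is the grip in N (left out, the last holds). Time passes only in rows, so rows that repeat a pose let the fingers close. It gives the time, the measured TCP pose, the force and the opening at its end, in the units of the state.
- manip.get_obs(): the state, without advancing time (a new reading comes with each control period).
- cams.camera(name): name is "scene" or "top" or "wrist"; returns the picture (384x512x3 uint8, red, green, blue); there is no depth.
- cams.camera_params(name): a dict with "fx", "fy", "cx", "cy" (pixels), "xyz" and "rotation" of the camera in the world. Camera axes: x right, y up, looking along -z (the intrinsics and any distortion apply to the point x, -y, -z); pixel columns grow to the right and rows downward; lengths in m; the calibration is good to about 2 mm. A picture is of the moment at which its call begins: read the wrist's pose just before it. camera_params takes no time and is no camera call; for the wrist camera it gives the pose at the moment of the call.
- manip.hand_in(): hands the job in, once; it reports no verdict.
The state is a dict: "clock": time; "joint_pos": joint angles; "joint_velocities": joint speeds; "tau": joint torques, N m; "position": TCP position; "ee_rot": TCP orientation; "ft_force": force on the tool from outside, world axes, zero at the start; "torque": the same for the moment, N m; "grip_width": opening from 0.0 (shut) to 1.0 (fully open).
Only numpy, scipy, OpenCV 4.12 (cv2) and the standard library are available. Lean on these libraries where they do the work, as an engineer would, in place of code of your own. Each camera call takes 0.05 s, during which the arm holds its last target. There are 200 camera calls.

## Working session

There is one attempt and no reset: what is moved stays moved. The work goes in short steps, Python scripts to look and compute and a tool call to move; the robot and the scene stay as the last step left them, time stands still between calls to the robot, and variables do not carry over. Pictures are saved under pics/ and viewed, about 8 in all and at most 12, crops included, and the job is handed in when it is done.

Besides the shell and the picture viewer there is one more tool, called after ">>>" in YAML: its name, and indented under it one key for each argument. move_arm: Moves the arm, as the interface text tells. Its arguments: {"type":"object","properties":{"moves":{"type":"array","items":{"type":"array","items":{"type":"number"}}},"grip_force":{"type":"number"}},"required":["moves"]}

```bash
mkdir -p pics; ls
cat > h.py <<'E'
import numpy as np, cv2
from workcell import manip, cams
from scipy.spatial.transform import Rotation as R
def snap(n,f=None,save=True):
    p=cams.camera_params(n); im=np.array(cams.camera(n))
    if f: cv2.imwrite('pics/'+f,im[:,:,::-1])
    return im,p
def rot(p):
    r=np.array(p['rotation'],float)
    return r if r.shape==(3,3) else R.from_quat(r.ravel()).as_matrix()
def ray(p,u,v):
    if 'dist' in p: pass
    d=np.array([(u-p['cx'])/p['fx'],-(v-p['cy'])/p['fy'],-1.])
    return np.array(p['xyz']),rot(p)@d
def onz(p,u,v,z):
    o,d=ray(p,u,v); return o+d*(z-o[2])/d[2]
def proj(p,X):
    c=rot(p).T@(np.array(X)-np.array(p['xyz']));return p['cx']+p['fx']*c[0]/-c[2],p['cy']-p['fy']*c[1]/-c[2]
E
python3 - <<'E'
from h import *
print(manip.get_obs())
a,p=snap('top','top0.png');print(p)
b,q=snap('scene','scene0.png');print(q)
E
```

```text
pics
{'clock': 0.0, 'joint_pos': array([ 1.20239798,  0.33287749, -0.06469611,  1.46092542,  0.02157495,
        1.34990673, -0.0885285 ]), 'joint_velocities': array([ 1.27097412e-03, -1.68104117e-03, -5.80166032e-04, -4.47070634e-04,
       -7.66533062e-04, -8.40688004e-05, -1.46463510e-04]), 'tau': array([-3.23334698e-04, -6.25454092e+01,  4.89147229e-02, -3.91600013e+01,
        1.61978218e-02,  1.00559779e-02,  2.71405042e-05]), 'position': array([ 0.21171707, -0.58765304,  0.23052   ]), 'ee_rot': array([ 8.18208767e-01, -5.74920784e-01, -5.94044419e-04, -3.91347579e-04]), 'ft_force': array([-1.09954447, -0.11452889, -0.43116663]), 'torque': array([-0.00425892, -0.01775817,  0.02200045]), 'grip_width': 1.0026579927176313}
{'fx': 460.1215466452372, 'fy': 460.1215466452372, 'cx': 260.7468466950266, 'cy': 195.11032902064514, 'xyz': array([ 3.19382846e-01, -3.18414834e-05,  1.43754658e+00]), 'rotation': array([-0.06229957,  0.06232296,  0.71420313, -0.69436914])}
{'fx': 438.0186674581865, 'fy': 438.0186674581865, 'cx': 249.35521324064476, 'cy': 190.73302285087084, 'xyz': array([ 1.46895098, -0.05666642,  0.79558761]), 'rotation': array([0.32878653, 0.30555906, 0.61928414, 0.64422064])}
```

Run:
```python
import cv2
for n in ['top','scene']:
    a=cv2.imread(f'pics/{n}0.png');cv2.imwrite(f'pics/{n}0b.png',cv2.resize(a,(768,576),interpolation=cv2.INTER_CUBIC))
```

```text
(no output)
```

View pics/top0b.png

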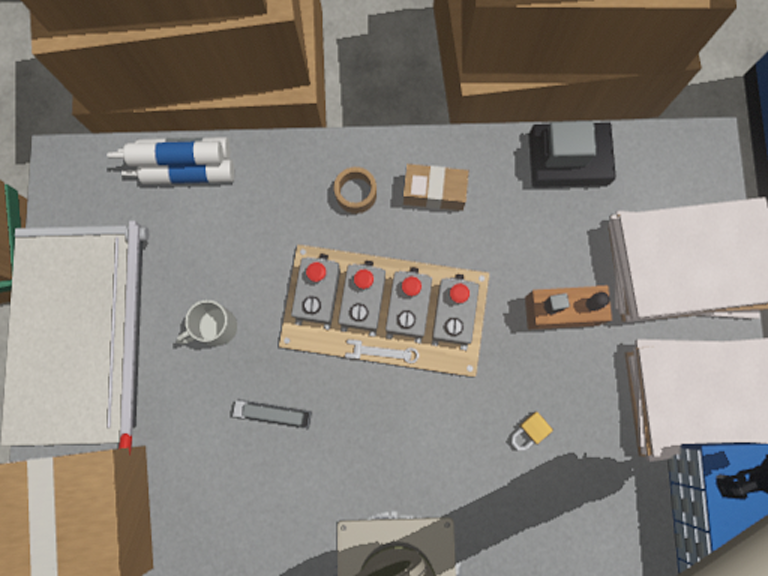

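View pics/scene0b.png

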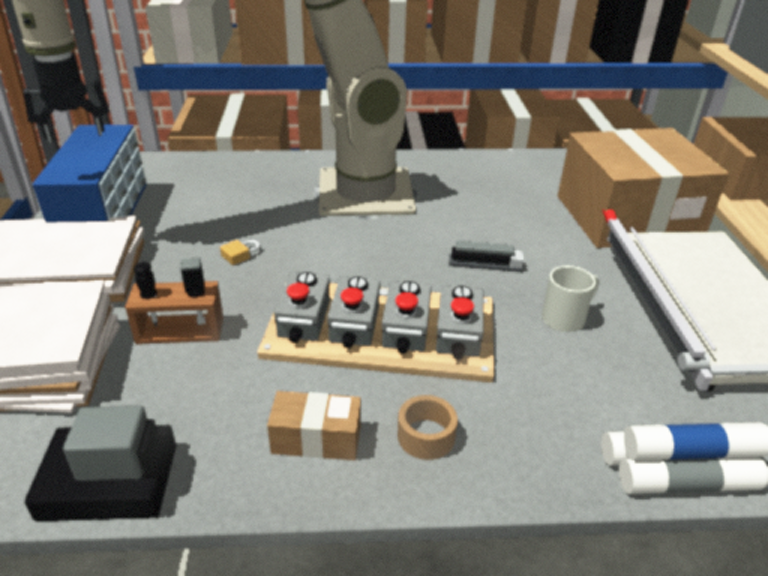

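The top view shows the buttons (red, from (316,271) to (459,293)), the locks below them, and the stand at (570,305) with the square-handled flat driver at (557,302) and the cross driver at (598,300). The scene view agrees with this.

```bash
cat >> h.py <<'E'
def tri(p,a,q,b):
    o1,d1=ray(p,*a);o2,d2=ray(q,*b);d1/=np.linalg.norm(d1);d2/=np.linalg.norm(d2)
    t=np.linalg.lstsq(np.c_[d1,-d2],o2-o1,rcond=None)[0]
    A=o1+d1*t[0];B=o2+d2*t[1];return (A+B)/2,np.linalg.norm(A-B)
def blobs(m,mn,mx=1e9):
    n,l,s,c=cv2.connectedComponentsWithStats(m.astype(np.uint8));return [(s[i,4],c[i],s[i,:4]) for i in range(1,n) if mn<s[i,4]<mx]
E
python3 - <<'E'
from h import *
t,p=snap('top');s,q=snap('scene')
def red(im):
    h=cv2.cvtColor(im,cv2.COLOR_RGB2HSV);return ((h[...,0]<8)|(h[...,0]>172))&(h[...,1]>150)&(h[...,2]>90)
bt=sorted([b[1] for b in blobs(red(t),40) if 150<b[1][1]<220],key=lambda c:c[0])
bs=sorted([b[1] for b in blobs(red(s),40) if 170<b[1][1]<230],key=lambda c:-c[0])
print(np.round(bt,1),np.round(bs,1))
for a,b in zip(bt,bs): print(np.round(tri(p,a,q,b)[0],4),tri(p,a,q,b)[1].round(4),np.round(onz(p,*a,.106),4))
# board outline in top
h=cv2.cvtColor(t,cv2.COLOR_RGB2HSV);m=(h[...,0]>8)&(h[...,0]<30)&(h[...,1]>70)&(h[...,2]>120)
m[:,:170]=0;m[:160]=0;m[260:]=0;m[:,335:]=0
pts=np.argwhere(m)[:,::-1].astype(np.float32)
print(cv2.minAreaRect(pts)); print([np.round(onz(p,*c,.018),4) for c in cv2.boxPoints(cv2.minAreaRect(pts))])
# locks: light discs
g=cv2.cvtColor(t,cv2.COLOR_RGB2HSV);m=(g[...,2]>165)&(g[...,1]<40);m[:185]=0;m[225:]=0;m[:,195:]&=1;m[:,:190]=0;m[:,325:]=0
for b in blobs(cv2.morphologyEx(m.astype(np.uint8),cv2.MORPH_CLOSE,np.ones((5,5))),40): print(b[0],np.round(b[1],1),np.round(onz(p,*b[1],.089),4))
# drivers in top
c=cv2.resize(t[180:230,340:420],None,fx=8,fy=8,interpolation=cv2.INTER_CUBIC);c2=cv2.resize(s[160:240,70:160],None,fx=7,fy=7,interpolation=cv2.INTER_CUBIC)[:400]
w=np.zeros((400+560,640,3),np.uint8);w=np.zeros((400,1280,3),np.uint8);w[:,:640]=c;w[:,640:640+630]=c2;cv2.imwrite('pics/drv.png',cv2.resize(w[:,:,::-1],(800,250)))
E
```

```text
[[210.3 180.8]
 [242.  185.6]
 [273.9 190.4]
 [306.  195.1]] [[307.7 203.5]
 [270.8 200.2]
 [234.4 196.9]
 [198.4 193.6]]
[0.6035 0.1428 0.1069] 0.0032 [0.604  0.1445 0.106 ]
[0.5866 0.0497 0.1064] 0.0025 [0.5868 0.051  0.106 ]
[ 0.5697 -0.0435  0.1062] 0.002 [ 0.5698 -0.0426  0.106 ]
[ 0.5531 -0.1372  0.1062] 0.0014 [ 0.5531 -0.1365  0.106 ]
((256.08514404296875, 206.654541015625), (132.369873046875, 69.76051330566406), 8.45502758026123)
[array([0.4651, 0.2321, 0.018 ]), array([0.6837, 0.1997, 0.018 ]), array([ 0.6089, -0.2124,  0.018 ]), array([ 0.394 , -0.1695,  0.018 ])]Traceback (most recent call last):
  File "<stdin>", line 15, in <module>
numpy._core._exceptions._UFuncOutputCastingError: Cannot cast ufunc 'bitwise_and' output from dtype('int64') to dtype('bool') with casting rule 'same_kind'
```

```bash
cat >> h.py <<'E'
def rel(X,rotvec_world_R=None,**k):
    o=manip.get_obs();M=R.from_quat(o['ee_rot']).as_matrix();return M.T@(np.array(X)-o['position'])
E
python3 - <<'E'
from h import *
t,p=snap('top');s,q=snap('scene')
g=cv2.cvtColor(t,cv2.COLOR_RGB2HSV);m=(g[...,2]>165)&(g[...,1]<40);m[:185]=0;m[225:]=0;m[:,:190]=0;m[:,325:]=0
for b in blobs(cv2.morphologyEx(m.astype(np.uint8),cv2.MORPH_CLOSE,np.ones((5,5))),40): print(b[0],np.round(b[1],1),np.round(onz(p,*b[1],.089),4))
# predicted locks
B=np.array([[.6035,.1428],[.5866,.0497],[.5697,-.0435],[.5531,-.1372]]);ax=np.array([.984,-.177]);print(B-.064*ax)
for b in B: print('rel button', rel([*b,.15]).round(4))
o=manip.get_obs();print(R.from_quat(o['ee_rot']).as_matrix().round(3))
c=cv2.resize(t[180:230,340:420],(400,250),interpolation=cv2.INTER_CUBIC);c2=cv2.resize(s[160:240,70:160],(400,356),interpolation=cv2.INTER_CUBIC)
w=np.zeros((356,800,3),np.uint8);w[:250,:400]=c;w[:,400:]=c2;cv2.imwrite('pics/drv.png',w[:,:,::-1])
E
```

```text
53 [207.4 203. ] [0.5404 0.1556 0.089 ]
55 [238.9 207.9] [0.5233 0.0623 0.089 ]
58 [270.7 212.6] [ 0.5066 -0.0315  0.089 ]
59 [302.5 217.3] [ 0.4898 -0.1247  0.089 ]
[[ 0.540524  0.154128]
 [ 0.523624  0.061028]
 [ 0.506724 -0.032172]
 [ 0.490124 -0.125872]]
rel button [-0.5546 -0.6162  0.0813]
rel button [-0.4728 -0.5687  0.0813]
rel button [-0.3908 -0.5212  0.0812]
rel button [-0.3083 -0.4739  0.0812]
[[ 0.339 -0.941 -0.   ]
 [-0.941 -0.339  0.   ]
 [-0.001  0.    -1.   ]]
```

View pics/drv.png

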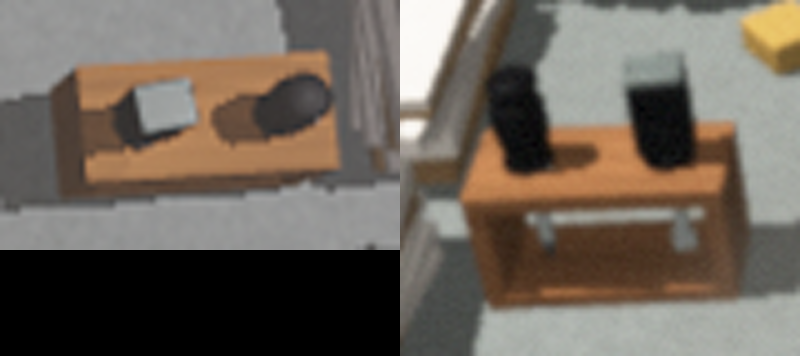

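Button heights and spacings agree with the given sizes: spacing is 95 mm, and the two lock estimates agree to about 1.5 mm. Next I'll shut the gripper and go above button 4.

>>> move_arm:
  moves:
    - [0,0,0,-0.308,-0.474,0.03,0]
    - [0,0,0,-0.308,-0.474,0.03,0]
    - [0,0,0,-0.308,-0.474,0.03,0]
    - [0,0,0,-0.308,-0.474,0.03,0]
    - [0,0,0,-0.308,-0.474,0.03,0]
    - [0,0,0,-0.308,-0.474,0.03,0]
    - [0,0,0,-0.308,-0.474,0.03,0]
    - [0,0,0,-0.308,-0.474,0.03,0]
    - [0,0,0,-0.308,-0.474,0.03,0]
    - [0,0,0,-0.308,-0.474,0.03,0]
  grip_force: 40

```text
clock: 1.3
position: [0.5145, -0.1885, 0.205]
ee_rot: [0.818, -0.575, 0.0, 0.0]
ft_force: [0.9, -1.4, -0.2]
grip_width: -0.002
```

>>> move_arm:
  moves:
    - [0,0,0,-0.041,-0.068,0.01,0]
    - [0,0,0,-0.041,-0.068,0.01,0]
    - [0,0,0,-0.041,-0.068,0.01,0]
    - [0,0,0,-0.041,-0.068,0.01,0]
    - [0,0,0,-0.041,-0.068,0.01,0]

```text
clock: 1.8
position: [0.5631, -0.1299, 0.1948]
ee_rot: [0.818, -0.576, 0.0, 0.0]
ft_force: [-0.1, 0.3, -0.2]
grip_width: -0.003
```

>>> move_arm:
  moves:
    - [0,0,0,0.0032,0.0118,0.03,0]
    - [0,0,0,0.0032,0.0118,0.07,0]
    - [0,0,0,0.0032,0.0118,0.081,0]
    - [0,0,0,0.0032,0.0118,0.0845,0]
    - [0,0,0,0.0032,0.0118,0.0858,0]
    - [0,0,0,0.0032,0.0118,0.0858,0]
    - [0,0,0,0.0032,0.0118,0.0858,0]
    - [0,0,0,0.0032,0.0118,0.0858,0]

```text
clock: 2.6
position: [0.554, -0.1367, 0.1112]
ee_rot: [0.818, -0.575, 0.001, 0.0]
ft_force: [-4.5, -0.1, 4.8]
grip_width: 0.001
```

>>> move_arm:
  moves:
    - [0,0,0,0,0,0.001,0]
    - [0,0,0,0,0,0.002,0]
    - [0,0,0,0,0,0.002,0]

```text
clock: 2.9
position: [0.5541, -0.1367, 0.1097]
ee_rot: [0.818, -0.575, 0.001, 0.0]
ft_force: [-6.2, 0.4, 11.9]
grip_width: 0.001
```

Button 4 is a good one (11.9 N and still rising). I'll press it home, then test button 3 at the same command depth.

>>> move_arm:
  moves:
    - [0,0,0,0,0,0.003,0]
    - [0,0,0,0,0,0.006,0]
    - [0,0,0,0,0,0.008,0]
    - [0,0,0,0,0,0.008,0]

```text
clock: 3.3
position: [0.5547, -0.1365, 0.1012]
ee_rot: [0.818, -0.575, 0.001, -0.0]
ft_force: [-4.5, -0.1, 13.3]
grip_width: -0.003
```

>>> move_arm:
  moves:
    - [0,0,0,0,0,-0.04,0]
    - [0,0,0,-0.0824,-0.0464,-0.04,0]
    - [0,0,0,-0.0824,-0.0464,-0.04,0]
    - [0,0,0,-0.0824,-0.0464,-0.04,0]
    - [0,0,0,-0.0824,-0.0464,-0.02,0]
    - [0,0,0,-0.0824,-0.0464,-0.012,0]
    - [0,0,0,-0.0824,-0.0464,-0.0095,0]
    - [0,0,0,-0.0824,-0.0464,-0.008,0]
    - [0,0,0,-0.0824,-0.0464,-0.008,0]
    - [0,0,0,-0.0824,-0.0464,-0.008,0]

```text
clock: 4.3
position: [0.5695, -0.0426, 0.1073]
ee_rot: [0.818, -0.575, 0.0, -0.0]
ft_force: [0.2, 1.2, 1.9]
grip_width: -0.0
```

Button 3 reads only 1.9 N at 4.7 mm down, so it is probably the worn one. I'll press it home and check the others.

>>> move_arm:
  moves:
    - [0,0,0,0,0,0.003,0]
    - [0,0,0,0,0,0.006,0]
    - [0,0,0,0,0,0.006,0]

```text
clock: 4.6
position: [0.5698, -0.0427, 0.1016]
ee_rot: [0.818, -0.575, 0.001, -0.0]
ft_force: [-2.9, 0.3, 10.7]
grip_width: -0.001
```

>>> move_arm:
  moves:
    - [0,0,0,0,0,-0.04,0]
    - [0,0,0,-0.0811,-0.0474,-0.04,0]
    - [0,0,0,-0.0811,-0.0474,-0.04,0]
    - [0,0,0,-0.0811,-0.0474,-0.04,0]
    - [0,0,0,-0.0811,-0.0474,-0.02,0]
    - [0,0,0,-0.0811,-0.0474,-0.011,0]
    - [0,0,0,-0.0811,-0.0474,-0.0085,0]
    - [0,0,0,-0.0811,-0.0474,-0.006,0]
    - [0,0,0,-0.0811,-0.0474,-0.006,0]
    - [0,0,0,-0.0811,-0.0474,-0.006,0]

```text
clock: 5.6
position: [0.5864, 0.0496, 0.1069]
ee_rot: [0.818, -0.575, -0.0, 0.0]
ft_force: [0.5, 0.0, 0.3]
grip_width: -0.0
```

Button 2 went through unread: it was at 0.3 N when sampled. I'll press it fully, then step slowly onto button 1 with a reading at each step.

>>> move_arm:
  moves:
    - [0,0,0,0,0,0.001,0]
    - [0,0,0,0,0,0.001,0]

```text
clock: 5.8
position: [0.5864, 0.0499, 0.1059]
ee_rot: [0.818, -0.575, -0.0, 0.0]
ft_force: [0.3, -0.3, -0.2]
grip_width: 0.0
```

>>> move_arm:
  moves:
    - [0,0,0,0,0,0.003,0]
    - [0,0,0,0,0,0.005,0]
    - [0,0,0,0,0,0.005,0]

```text
clock: 6.1
position: [0.5869, 0.0499, 0.1018]
ee_rot: [0.818, -0.575, 0.001, -0.0]
ft_force: [-3.4, -1.5, 10.6]
grip_width: 0.001
```

>>> move_arm:
  moves:
    - [0,0,0,0,0,-0.04,0]
    - [0,0,0,-0.0818,-0.0477,-0.04,0]
    - [0,0,0,-0.0818,-0.0477,-0.04,0]
    - [0,0,0,-0.0818,-0.0477,-0.04,0]
    - [0,0,0,-0.0818,-0.0477,-0.02,0]
    - [0,0,0,-0.0818,-0.0477,-0.012,0]
    - [0,0,0,-0.0818,-0.0477,-0.011,0]
    - [0,0,0,-0.0818,-0.0477,-0.011,0]
    - [0,0,0,-0.0818,-0.0477,-0.011,0]

```text
clock: 7.0
position: [0.6039, 0.1429, 0.1126]
ee_rot: [0.818, -0.575, 0.0, -0.0]
ft_force: [-0.1, 0.0, 0.5]
grip_width: -0.0
```

>>> move_arm:
  moves:
    - [0,0,0,0,0,0.001,0]
    - [0,0,0,0,0,0.001,0]
    - [0,0,0,0,0,0.001,0]

```text
clock: 7.3
position: [0.604, 0.143, 0.1114]
ee_rot: [0.818, -0.575, 0.0, -0.0]
ft_force: [1.6, -0.8, 1.4]
grip_width: -0.001
```

>>> move_arm:
  moves:
    - [0,0,0,0,0,0.001,0]
    - [0,0,0,0,0,0.001,0]
    - [0,0,0,0,0,0.001,0]

```text
clock: 7.6
position: [0.604, 0.143, 0.1103]
ee_rot: [0.818, -0.575, 0.0, -0.0]
ft_force: [2.0, -1.7, 3.6]
grip_width: 0.003
```

>>> move_arm:
  moves:
    - [0,0,0,0,0,0.001,0]
    - [0,0,0,0,0,0.001,0]
    - [0,0,0,0,0,0.001,0]

```text
clock: 7.9
position: [0.6036, 0.1432, 0.109]
ee_rot: [0.818, -0.575, 0.0, -0.0]
ft_force: [1.4, -1.8, 3.2]
grip_width: 0.001
```

>>> move_arm:
  moves:
    - [0,0,0,0,0,0.001,0]
    - [0,0,0,0,0,0.001,0]
    - [0,0,0,0,0,0.001,0]

```text
clock: 8.2
position: [0.603, 0.1434, 0.1075]
ee_rot: [0.818, -0.575, -0.001, 0.0]
ft_force: [-0.8, 0.6, 0.4]
grip_width: 0.001
```

Button 1 peaked at about 3.6 N and read 3.2 N at 3.0 mm down, where a good one would need at least 11 N. Place 1 is therefore the worn station. I'll finish the press and lift clear.

>>> move_arm:
  moves:
    - [0,0,0,0,0,0.003,0]
    - [0,0,0,0,0,0.0065,0]
    - [0,0,0,0,0,0.0065,0]
    - [0,0,0,0,0,0.0065,0]

```text
clock: 8.6
position: [0.6035, 0.1434, 0.1017]
ee_rot: [0.818, -0.575, -0.0, 0.0]
ft_force: [-2.2, 1.3, 4.5]
grip_width: 0.0
```

>>> move_arm:
  moves:
    - [0,0,0,0,0,-0.04,0.08]
    - [0,0,0,0,0,-0.08,0.08]
    - [0,0,0,0,0,-0.14,0.08]
    - [0,0,0,0,0,-0.16,0.08]
    - [0,0,0,0,0,-0.16,0.08]

```text
clock: 9.1
position: [0.6052, 0.144, 0.2665]
ee_rot: [0.818, -0.575, 0.002, -0.003]
ft_force: [0.8, -0.4, -1.0]
grip_width: 0.849
```

Run:
```python
from h import *
t,p=snap('top','top1.png');s,q=snap('scene','scene1.png')
X,e=tri(p,(373,201.2),q,(127.4,175.3));print('driver',X,e,onz(p,373,201.2,.151),onz(q,127.4,175.3,.151))
# stand corners in top crop coords -> z=.085
for u,v in [(80,68),(328,52),(340,167),(85,183)]: print(onz(p,u/5+340,v/5+180,.085).round(4))
# handle top corners
for u,v in [(133,87),(190,79),(196,125),(143,133)]: print('h',onz(p,u/5+340,v/5+180,.151).round(4))
def red(im):
    h=cv2.cvtColor(im,cv2.COLOR_RGB2HSV);return ((h[...,0]<8)|(h[...,0]>172))&(h[...,1]>150)&(h[...,2]>90)
bs=sorted([b for b in blobs(red(s),40) if 170<b[1][1]<240],key=lambda c:-c[1][0]);print([(b[0],b[1].round(1)) for b in bs])
o=manip.get_obs();print(o['joint_pos'].round(2),o['position'],rel([.53,-.33,.25]))
pw=cams.camera_params('wrist');print(pw, R.from_quat(o['ee_rot']).as_matrix().T@(np.array(pw['xyz'])-o['position']))
```

```text
driver [ 0.52280695 -0.32078566  0.14682104] 0.001607566289055094 [ 0.52225525 -0.32056915  0.151     ] [ 0.52912329 -0.31823318  0.151     ]
[ 0.5571 -0.2879  0.085 ]
[ 0.5626 -0.4367  0.085 ]
[ 0.4932 -0.438   0.085 ]
[ 0.4879 -0.2864  0.085 ]
h [ 0.5337 -0.3032  0.151 ]
h [ 0.5374 -0.3358  0.151 ]
h [ 0.5109 -0.3373  0.151 ]
h [ 0.5072 -0.3071  0.151 ]
[(np.int32(137), array([307.6, 206. ])), (np.int32(129), array([270.7, 202.7])), (np.int32(123), array([234.3, 199.3])), (np.int32(125), array([198.6, 196.1]))]
[ 0.13  0.36 -0.57  1.4   0.2   1.43 -1.67] [0.60365497 0.14316066 0.26145255] [0.42021156 0.22962545 0.01147275]
{'fx': 335.09026579424756, 'fy': 335.09026579424756, 'cx': 255.30317483528543, 'cy': 186.75639098225227, 'xyz': array([0.68245377, 0.17067447, 0.40316702]), 'rotation': array([-0.13364125,  0.09327591, -0.56751196,  0.80707484])} [ 0.00086016 -0.0835337  -0.14167086]
```

All four buttons dropped equally in the scene view (about 2.5 px). Station 1's soft spring is also weaker (4.5 N against 10.7 N), which confirms it. Now to the screwdriver.

>>> move_arm:
  moves:
    - [0,0,-76.9,0.4087,0.2334,0.01,0.07]
    - [0,0,-76.9,0.4087,0.2334,0.01,0.07]
    - [0,0,-76.9,0.4087,0.2334,0.01,0.07]
    - [0,0,-76.9,0.4087,0.2334,0.01,0.07]
    - [0,0,-76.9,0.4087,0.2334,0.01,0.07]
    - [0,0,-76.9,0.4087,0.2334,0.01,0.07]
    - [0,0,-76.9,0.4087,0.2334,0.01,0.07]
    - [0,0,-76.9,0.4087,0.2334,0.01,0.07]
    - [0,0,-76.9,0.4087,0.2334,0.01,0.07]
    - [0,0,-76.9,0.4087,0.2334,0.01,0.07]

```text
clock: 10.2
position: [0.5216, -0.3197, 0.2496]
ee_rot: [0.998, 0.062, -0.001, -0.001]
ft_force: [1.2, -0.2, 0.7]
grip_width: 0.819
```

Run:
```python
from h import *
o=manip.get_obs();print(o['joint_pos'].round(2),o['position'],R.from_quat(o['ee_rot']).as_matrix().round(3),o['joint_velocities'].round(2))
w,p=snap('wrist','w0.png');print(p)
cv2.imwrite('pics/w0b.png',cv2.resize(w[:,:,::-1],(640,480)))
print(proj(p,[.5225,-.3205,.151]),rel([.5225,-.3205,.25]))
```

```text
[ 0.87  0.34 -0.51  1.45  0.16  1.4   0.48] [ 0.52159878 -0.31974009  0.24957695] [[ 0.992  0.123 -0.002]
 [ 0.123 -0.992  0.001]
 [-0.002 -0.002 -1.   ]] [ 0.54  0.36  0.17 -0.43  0.12  0.08  1.55]
{'fx': 335.09026579424756, 'fy': 335.09026579424756, 'cx': 255.30317483528543, 'cy': 186.75639098225227, 'xyz': array([ 0.51234732, -0.23812867,  0.39138427]), 'rotation': array([-0.1627694 , -0.00933546,  0.06062634,  0.98475551])}
(np.float64(255.71819210785387), np.float64(188.40215587955393)) [ 0.00612285 -0.00917248 -0.0016462 ]
```

View pics/w0b.png

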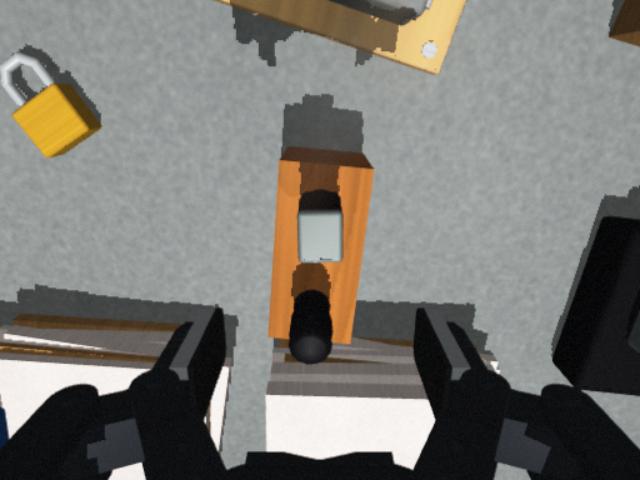

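The handle's top face, at about (321,236) in the enlarged picture, is square to the jaws and within about 1 mm of the prediction. Next I'll settle and descend.

>>> move_arm:
  moves:
    - [0,0,0,0,0,0.03,0.07]
    - [0,0,0,0,0,0.04,0.07]
    - [0,0,0,0,0,0.04,0.07]

```text
clock: 10.55
position: [0.5217, -0.317, 0.2087]
ee_rot: [0.998, 0.059, -0.002, -0.002]
ft_force: [0.0, 0.1, -0.1]
grip_width: 0.82
```

Run:
```python
from h import *
w,p=snap('wrist','w1.png');o=manip.get_obs()
print(rel([.5225,-.3205,.108]),R.from_quat(o['ee_rot']).as_matrix().round(3).tolist(),o['position'],proj(p,[.5225,-.3205,.151]))
g=cv2.cvtColor(w,cv2.COLOR_RGB2HSV);m=(g[...,2]>110)&(g[...,1]<60)
m2=np.zeros_like(m);m2[140:260,215:300]=m[140:260,215:300]
for b in blobs(m2,300):
    print(b, onz(p,*b[1],.151))
n,l,s,c=cv2.connectedComponentsWithStats(m2.astype(np.uint8));k=1+s[1:,4].argmax();print(cv2.minAreaRect(np.argwhere(l==k)[:,::-1].astype(np.float32)))
```

```text
[-0.00025517  0.003437    0.10253495] [[0.993, 0.118, -0.002], [0.118, -0.993, 0.001], [-0.002, -0.002, -1.0]] [ 0.52256559 -0.31720978  0.21054007] (np.float64(255.10032340792938), np.float64(213.11392166186693))
(np.int32(392), array([296.03826531, 233.88265306]), array([290, 188,  10,  72], dtype=int32)) [ 0.5510742  -0.33206604  0.151     ]
(np.int32(1811), array([255.21424627, 214.36278299]), array([235, 192,  41,  46], dtype=int32)) [ 0.52267561 -0.32136155  0.151     ]
((255.0, 214.5), (45.0, 40.0), 90.0)
```

>>> move_arm:
  moves:
    - [0,0,0,0,0.004,0.04,0.07]
    - [0,0,0,0,0.004,0.07,0.07]
    - [0,0,0,0,0.004,0.09,0.07]
    - [0,0,0,0,0.004,0.1,0.07]
    - [0,0,0,0,0.004,0.1,0.07]
    - [0,0,0,0,0.004,0.1,0.02]
    - [0,0,0,0,0.004,0.1,0.02]
    - [0,0,0,0,0.004,0.1,0.02]
    - [0,0,0,0,0.004,0.1,0.02]
    - [0,0,0,0,0.004,0.1,0.02]
  grip_force: 60

```text
clock: 11.6
position: [0.524, -0.3226, 0.113]
ee_rot: [0.998, 0.059, 0.001, 0.001]
ft_force: [-0.7, 0.9, 6.8]
grip_width: 0.321
```

>>> move_arm:
  moves:
    - [0,0,0,0,0,0,0.02]
    - [0,0,0,0,0,0,0.02]

```text
clock: 11.8
position: [0.5241, -0.3226, 0.1129]
ee_rot: [0.998, 0.058, 0.001, 0.001]
ft_force: [-1.2, -0.7, 7.3]
grip_width: 0.32
```

>>> move_arm:
  moves:
    - [0,0,0,0,0,-0.02,0.02]
    - [0,0,0,0,0,-0.06,0.02]
    - [0,0,0,0,0,-0.11,0.02]
    - [0,0,0,0,0,-0.15,0.02]
    - [0,0,0,0,0,-0.15,0.02]
    - [0,0,0,0,0,-0.15,0.02]

```text
clock: 12.4
position: [0.5236, -0.3224, 0.2623]
ee_rot: [0.998, 0.059, 0.001, 0.001]
ft_force: [-0.4, 0.8, -1.6]
grip_width: 0.32
```

Run:
```python
from h import *
o=manip.get_obs();print(o['position'],o['grip_width'],o['ft_force'],rel([.5405,.155,.23]))
t,p=snap('top','top2.png')
for X in [(.5405,.155),(.5235,.0617),(.5067,-.0318),(.490,-.1253)]:
    u,v=proj(p,[*X,.089]);c=t[int(v)-14:int(v)+15,int(u)-14:int(u)+15]
    g=cv2.cvtColor(cv2.resize(c,None,fx=4,fy=4,interpolation=cv2.INTER_CUBIC),cv2.COLOR_RGB2GRAY)
    # dark slot inside head: radius < 4px*4
    yy,xx=np.mgrid[:116,:116];u0,v0=(u-int(u)+14)*4+2,(v-int(v)+14)*4+2
    r=np.hypot(xx-u0,yy-v0);w=np.where(r<15,np.clip(g[r<15].mean()-g.astype(float),0,None),0)
    a=np.array([(w*(xx-u0)**2).sum(),(w*(xx-u0)*(yy-v0)).sum(),(w*(yy-v0)**2).sum()])
    th=.5*np.degrees(np.arctan2(2*a[1],a[0]-a[2]))  # image angle, y down
    d=onz(p,u+np.cos(np.radians(th)),v+np.sin(np.radians(th)),.089)-onz(p,u,v,.089)
    print(th,np.degrees(np.arctan2(d[1],d[0])))
```

```text
[ 0.52362044 -0.32238758  0.26225093] 0.3200732969462167 [-0.36222171  0.79489219 -1.55787755] [ 0.07253351 -0.47217963  0.03176831]
-84.62873904685846 -5.752479675528158
-83.80526134946382 -7.262918351506918
-81.30168708801756 -10.438611418354261
-85.42933421948615 -7.04806872774559
```

>>> move_arm:
  moves:
    - [0,0,102.7,0.0725,-0.472,0,0.02]
    - [0,0,102.7,0.0725,-0.472,0,0.02]
    - [0,0,102.7,0.0725,-0.472,0,0.02]
    - [0,0,102.7,0.0725,-0.472,0,0.02]
    - [0,0,102.7,0.0725,-0.472,0,0.02]
    - [0,0,102.7,0.0725,-0.472,0,0.02]
    - [0,0,102.7,0.0725,-0.472,0,0.02]
    - [0,0,102.7,0.0725,-0.472,0,0.02]
    - [0,0,102.7,0.0725,-0.472,0,0.02]
    - [0,0,102.7,0.0725,-0.472,0,0.02]

```text
clock: 13.45
position: [0.5392, 0.141, 0.2598]
ee_rot: [0.803, -0.595, -0.001, 0.001]
ft_force: [0.4, -0.2, -1.9]
grip_width: 0.32
```

Run:
```python
from h import *
o=manip.get_obs();M=R.from_quat(o['ee_rot']).as_matrix();print(o['joint_pos'].round(2),o['position'],np.degrees(np.arctan2(M[1,0],M[0,0])),rel([.5405,.155,.225]))
```

```text
[ 0.23  0.23 -0.67  1.57  0.15  1.39 -1.72] [0.53918438 0.14101864 0.25979893] -73.09106419743088 [-0.01299604 -0.00541846  0.03478388]
```

>>> move_arm:
  moves:
    - [0,0,16.8,0,0,0.02,0.02]
    - [0,0,16.8,0,0,0.037,0.02]
    - [0,0,16.8,0,0,0.037,0.02]
    - [0,0,16.8,0,0,0.037,0.02]
    - [0,0,16.8,0,0,0.037,0.02]

```text
clock: 13.95
position: [0.5403, 0.1396, 0.2251]
ee_rot: [0.711, -0.703, 0.0, -0.0]
ft_force: [-0.6, -0.5, -1.2]
grip_width: 0.323
```

Run:
```python
from h import *
o=manip.get_obs();M=R.from_quat(o['ee_rot']).as_matrix();print(o['joint_pos'].round(2),o['position'],M.round(3).tolist(),np.degrees(np.arctan2(M[1,0],M[0,0])),rel([.5405,.155,.225]))
w,p=snap('wrist','w2.png');c=w
print('slot',proj(p,[.5405,.155,.089]),'tip',proj(p,o['position']-[0,0,.1]))
cv2.imwrite('pics/w2b.png',cv2.resize(w[:,:,::-1],(800,600),interpolation=cv2.INTER_CUBIC))
```

```text
[ 0.21  0.25 -0.63  1.62  0.15  1.32 -2.01] [0.54030687 0.13958195 0.22505764] [[0.011, -1.0, 0.0], [-1.0, -0.011, 0.0], [-0.0, -0.0, -1.0]] -89.39293934937491 [-1.54151373e-02 -3.56448985e-04  5.84307749e-05]
slot (np.float64(236.54468833232104), np.float64(174.83456194968275)) tip (np.float64(254.26752132795013), np.float64(188.86228929260824))
```

View pics/w2b.png

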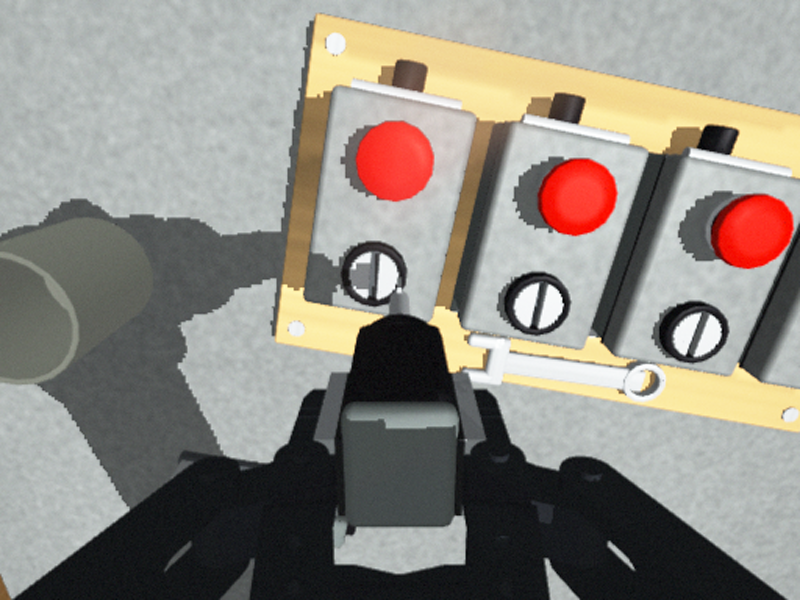

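The lock of place 1 is at (373,273), with its slot near vertical in view. The blade tip is at about (400,290), to the lower right, so the tool needs a shift of about 15 mm. I'll measure it.

```bash
cat >> h.py <<'E'
def lock(w,p,u,v,ref=None):
    h=cv2.cvtColor(w,cv2.COLOR_RGB2GRAY);x0,y0=int(u)-24,int(v)-24
    c=cv2.resize(h[y0:y0+48,x0:x0+48],None,fx=8,fy=8,interpolation=cv2.INTER_CUBIC)
    cs=cv2.HoughCircles(cv2.GaussianBlur(c,(0,0),4),cv2.HOUGH_GRADIENT,1,300,param1=80,param2=12,minRadius=130,maxRadius=185)
    return c,cs,x0,y0
E
python3 - <<'E'
from h import *
w=cv2.imread('pics/w2.png')[:,:,::-1].copy();p=cams.camera_params('wrist')
u0,v0=238.7,174.7
g=cv2.cvtColor(w,cv2.COLOR_RGB2GRAY)
c=cv2.resize(g[153:197,217:261],None,fx=8,fy=8,interpolation=cv2.INTER_CUBIC)
dark=(c<60).astype(np.uint8)
cv2.imwrite('pics/c.png',np.hstack([c,dark*255]))
# bright head halves
for th in (150,180):
  br=((c>th)).astype(np.uint8);print([ (b[0],(b[1]/8+[217,153]).round(2).tolist()) for b in blobs(br,600)])
cn=max(cv2.findContours(dark,cv2.RETR_EXTERNAL,cv2.CHAIN_APPROX_NONE)[0],key=cv2.contourArea)
print(cv2.fitEllipse(cn)); e=np.array(cv2.fitEllipse(cn)[0])/8-.44+[217,153];print(e,onz(p,*e,.087))
print(onz(p,u0,v0,.089))
E
```

```text
[(np.int32(14367), [241.2, 157.27]), (np.int32(4899), [231.84, 166.67]), (np.int32(18669), [247.3, 177.16]), (np.int32(2294), [258.27, 184.91]), (np.int32(6837), [223.11, 192.96]), (np.int32(2928), [231.62, 186.83]), (np.int32(660), [245.52, 196.22])]
[(np.int32(12886), [241.44, 157.09]), (np.int32(3982), [231.96, 166.45]), (np.int32(17556), [247.34, 177.17]), (np.int32(769), [260.09, 184.0]), (np.int32(5318), [222.86, 192.74]), (np.int32(2429), [231.71, 186.92]), (np.int32(607), [255.56, 185.87])]
((175.6872100830078, 176.603271484375), (295.6916198730469, 310.5737609863281), 99.873291015625)
[238.52090126 174.63540894] [0.54022474 0.15343519 0.087     ]
[0.54076701 0.15318263 0.089     ]
```

View pics/c.png

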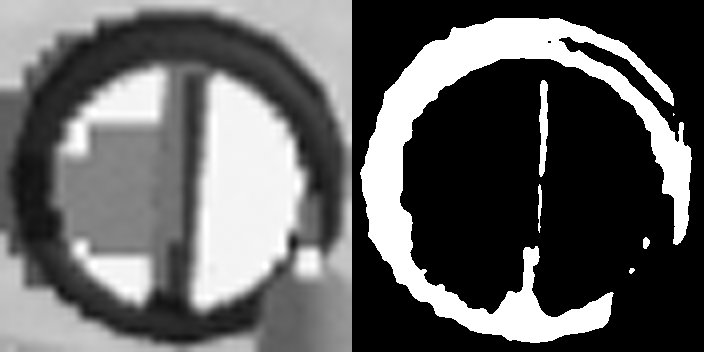

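Run:
```python
from h import *
p=cams.camera_params('wrist');o=manip.get_obs();f=lambda x,y:(217+x/8-.44,153+y/8-.44)
L=onz(p,*f(180,187),.089);d=onz(p,*f(186,72),.089)-onz(p,*f(170,305),.089);print('lock',L,'slot ang',np.degrees(np.arctan2(d[1],d[0])), np.linalg.norm(d))
S=onz(p,*f(178,188),.089);print(S)
M=R.from_quat(o['ee_rot']).as_matrix();tip=o['position']-[0,0,.1];print('tip corner',proj(p,tip+[.007,0,0]),'obs',f(305,250),np.degrees(np.arctan2(M[1,0],M[0,0])),o['position'],rel(S))
print(onz(p,254.7,184.5,.125))
```

```text
lock [0.53965351 0.15287802 0.089     ] slot ang -4.1246680196356795 0.026460102359866705
[0.53953837 0.15309535 0.089     ]
tip corner (np.float64(254.3586799208763), np.float64(180.18371849942494)) obs (254.685, 183.81) -89.43768448137266 [0.54041689 0.13960707 0.22525828] [-0.01348466  0.00086535  0.13625872]
[0.54389308 0.13931815 0.125     ]
```

>>> move_arm:
  moves:
    - [0,0,4.8,-0.0135,0.001,0,0.02]
    - [0,0,4.8,-0.0135,0.001,0.01,0.02]
    - [0,0,4.8,-0.0135,0.001,0.02,0.02]
    - [0,0,4.8,-0.0135,0.001,0.028,0.02]
    - [0,0,4.8,-0.0135,0.001,0.03,0.02]
    - [0,0,4.8,-0.0135,0.001,0.03,0.02]
    - [0,0,4.8,-0.0135,0.001,0.03,0.02]

```text
clock: 14.7
position: [0.5392, 0.1531, 0.1948]
ee_rot: [-0.68, 0.733, -0.0, 0.0]
ft_force: [0.7, 0.3, -1.1]
grip_width: 0.322
```

Run:
```python
from h import *
o=manip.get_obs();M=R.from_quat(o['ee_rot']).as_matrix();print(o['position'],np.degrees(np.arctan2(M[1,0],M[0,0])),o['ft_force'],rel([.5396,.153,.189]))
w,p=snap('wrist','w3.png');u,v=map(int,proj(p,[.5405,.153,.089]));print(u,v)
cv2.imwrite('pics/w3b.png',cv2.resize(w[v-30:v+40,u-35:u+35,::-1],(560,560),interpolation=cv2.INTER_CUBIC))
```

```text
[0.53919159 0.1530931  0.19477003] -94.35350527371237 [ 0.71293916  0.34198089 -1.06118442] [ 6.18987613e-05 -4.12440164e-04  5.77016342e-03]
254 184
```

View pics/w3b.png

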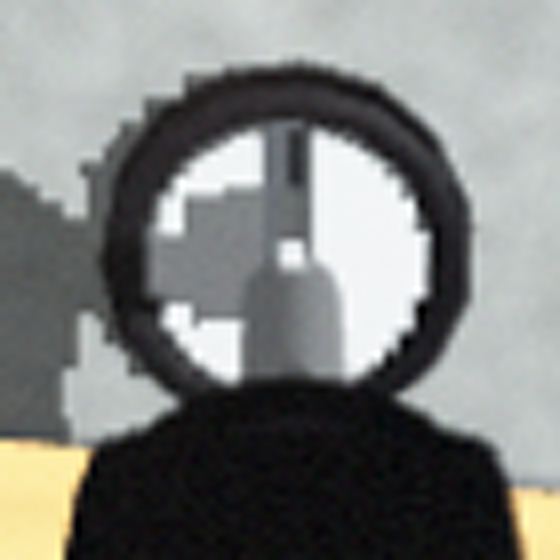

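The blade (bright spot at (292,253)) lines up with the slot (x 265–310) to within about 0.5 mm, so I'll insert it.

>>> move_arm:
  moves:
    - [0,0,0,-0.0005,0,0.003,0.02]
    - [0,0,0,-0.0005,0,0.006,0.02]
    - [0,0,0,-0.0005,0,0.008,0.02]
    - [0,0,0,-0.0005,0,0.01,0.02]
    - [0,0,0,-0.0005,0,0.01,0.02]
    - [0,0,0,-0.0005,0,0.01,0.02]
  grip_force: 80

```text
clock: 15.35
position: [0.539, 0.1538, 0.1845]
ee_rot: [-0.68, 0.733, -0.0, -0.0]
ft_force: [-0.1, 0.2, -0.6]
grip_width: 0.313
```

The blade is in at full depth (tip 84.5 mm, no contact force). Now I'll turn anticlockwise.

>>> move_arm:
  moves:
    - [0,0,-7,0,0,0,0.02]
    - [0,0,-14,0,0,0,0.02]
    - [0,0,-21,0,0,0,0.02]
    - [0,0,-28,0,0,0,0.02]
    - [0,0,-35,0,0,0,0.02]
    - [0,0,-42,0,0,0,0.02]
    - [0,0,-49,0,0,0,0.02]
    - [0,0,-56,0,0,0,0.02]

```text
clock: 16.15
position: [0.5392, 0.154, 0.1848]
ee_rot: [0.945, -0.326, 0.0, -0.0]
ft_force: [0.8, 0.3, -2.3]
grip_width: 0.318
```

>>> move_arm:
  moves:
    - [0,0,-7,0,0,0,0.02]
    - [0,0,-14,0,0,0,0.02]
    - [0,0,-21,0,0,0,0.02]
    - [0,0,-28,0,0,0,0.02]
    - [0,0,-33,0,0,0,0.02]
    - [0,0,-33,0,0,0,0.02]
    - [0,0,-33,0,0,0,0.02]
    - [0,0,-33,0,0,0,0.02]

```text
clock: 16.95
position: [0.539, 0.1543, 0.1847]
ee_rot: [0.999, -0.048, 0.0, -0.0]
ft_force: [-0.6, 2.4, -1.2]
grip_width: 0.314
```

Run:
```python
from h import *
o=manip.get_obs();M=R.from_quat(o['ee_rot']).as_matrix();print(o['position'],np.degrees(np.arctan2(M[1,0],M[0,0])),o['ft_force'],o['torque'])
```

```text
[0.53896718 0.1542632  0.18473878] -5.45827333545599 [-0.56278115  2.43125373 -1.21263794] [ 1.00649191  0.26131407 -0.0418225 ]
```

>>> move_arm:
  moves:
    - [0,0,5,0,0,0,0.02]
    - [0,0,5,0,0,-0.01,0.02]
    - [0,0,5,0,0,-0.03,0.02]
    - [0,0,5,0,0,-0.06,0.02]
    - [0,0,5,0,0,-0.08,0.02]
    - [0,0,5,0,0,-0.08,0.02]

```text
clock: 17.55
position: [0.5404, 0.154, 0.2681]
ee_rot: [0.996, -0.09, 0.003, -0.0]
ft_force: [-0.4, -0.1, -1.8]
grip_width: 0.32
```

Run:
```python
from h import *
o=manip.get_obs();M=R.from_quat(o['ee_rot']).as_matrix();print(o['position'],np.degrees(np.arctan2(M[1,0],M[0,0])),o['grip_width'],rel([.524,-.3226,.262]))
w,p=snap('wrist','w4.png');cv2.imwrite('pics/w4b.png',cv2.resize(w[:,:,::-1],(640,480)))
```

```text
[0.54035498 0.15397777 0.2681378 ] -10.307595831369644 0.3196416776578762 [0.06915221 0.47181925 0.00600758]
```

View pics/w4b.png

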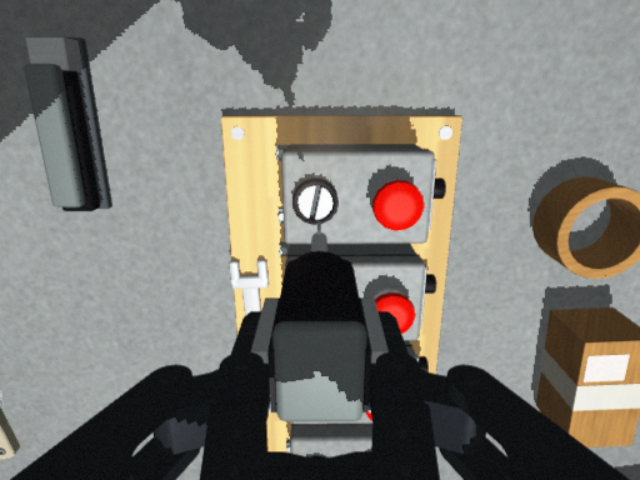

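The lock of place 1 now lies about 78° round (tilted slot at (315,201)), which is past 1.1 rad. I'll return the driver.

>>> move_arm:
  moves:
    - [0,0,-17,0.0692,0.4718,0,0.02]
    - [0,0,-17,0.0692,0.4718,0,0.02]
    - [0,0,-17,0.0692,0.4718,0,0.02]
    - [0,0,-17,0.0692,0.4718,0,0.02]
    - [0,0,-17,0.0692,0.4718,0,0.02]
    - [0,0,-17,0.0692,0.4718,0,0.02]
    - [0,0,-17,0.0692,0.4718,0,0.02]
    - [0,0,-17,0.0692,0.4718,0,0.02]
    - [0,0,-17,0.0692,0.4718,0,0.02]
    - [0,0,-17,0.0692,0.4718,0,0.02]

```text
clock: 18.6
position: [0.5206, -0.3265, 0.2632]
ee_rot: [0.998, 0.057, -0.001, 0.0]
ft_force: [0.8, -0.3, -0.3]
grip_width: 0.318
```

>>> move_arm:
  moves:
    - [0,0,0,0,0,0.03,0.02]
    - [0,0,0,0,0,0.06,0.02]
    - [0,0,0,0,0,0.06,0.02]
    - [0,0,0,0,0,0.06,0.02]

```text
clock: 19.0
position: [0.5219, -0.3226, 0.2045]
ee_rot: [0.998, 0.058, -0.001, -0.0]
ft_force: [0.3, 0.7, -0.5]
grip_width: 0.315
```

Run:
```python
from h import *
o=manip.get_obs();M=R.from_quat(o['ee_rot']).as_matrix();print(o['position'],np.degrees(np.arctan2(M[1,0],M[0,0])),M[:,2].round(3),rel([.524,-.3226,.114]))
w,p=snap('wrist','w5.png');print(proj(p,[.524,-.3226,.085]));cv2.imwrite('pics/w5b.png',cv2.resize(w[:,:,::-1],(640,480)))
```

```text
[ 0.52186978 -0.32262393  0.20450707] 6.6787739764300245 [-0.001  0.001 -1.   ] [0.00223141 0.00028865 0.09050417]
(np.float64(257.14146691226915), np.float64(179.21409480548812))
```

View pics/w5b.png

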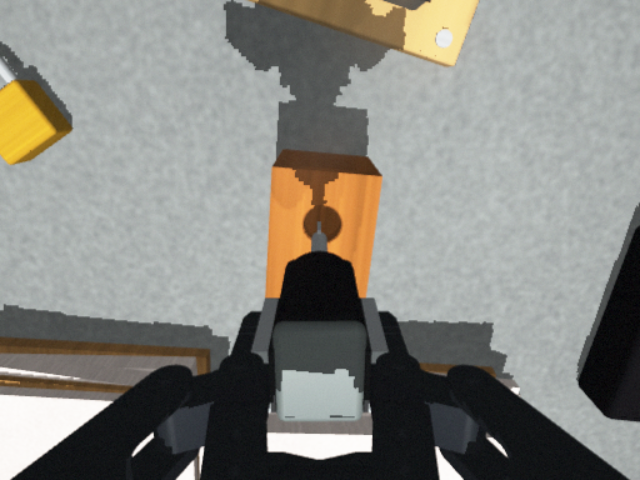

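The hole at (322,224) is directly below the tip, with about 2 mm to correct. Next: lower and release.

>>> move_arm:
  moves:
    - [0,0,0,0.002,0,0.015,0.02]
    - [0,0,0,0.002,0,0.035,0.02]
    - [0,0,0,0.002,0,0.055,0.02]
    - [0,0,0,0.002,0,0.075,0.02]
    - [0,0,0,0.002,0,0.086,0.02]
    - [0,0,0,0.002,0,0.0905,0.02]
    - [0,0,0,0.002,0,0.0905,0.02]
    - [0,0,0,0.002,0,0.0905,0.02]

```text
clock: 19.85
position: [0.5248, -0.3228, 0.1151]
ee_rot: [0.998, 0.058, 0.001, 0.0]
ft_force: [0.3, 0.3, -0.1]
grip_width: 0.316
```

>>> move_arm:
  moves:
    - [0,0,0,0,0,0.001,0.02]
    - [0,0,0,0,0,0.0018,0.02]
    - [0,0,0,0,0,0.0018,0.02]

```text
clock: 20.15
position: [0.5246, -0.3228, 0.113]
ee_rot: [0.998, 0.058, 0.0, 0.0]
ft_force: [0.0, -0.1, 3.2]
grip_width: 0.322
```

>>> move_arm:
  moves:
    - [0,0,0,0,0,0,0.04]
    - [0,0,0,0,0,0,0.06]
    - [0,0,0,0,0,0,0.075]
    - [0,0,0,0,0,0,0.075]
    - [0,0,0,0,0,0,0.075]
    - [0,0,0,0,0,0,0.075]

```text
clock: 20.75
position: [0.5242, -0.3226, 0.1123]
ee_rot: [0.998, 0.058, -0.0, 0.0]
ft_force: [0.1, 0.0, -0.7]
grip_width: 0.876
```

>>> move_arm:
  moves:
    - [0,0,0,0,0,-0.02,0.075]
    - [0,0,0,0,0,-0.05,0.075]
    - [0,0,0,0,0,-0.09,0.075]
    - [0,0,0,0,0,-0.14,0.075]
    - [0,0,0,0,0,-0.14,0.075]
    - [0,0,0,0,0,-0.14,0.075]
    - [0,0,0,0,0,-0.14,0.075]

```text
clock: 21.45
position: [0.5238, -0.3225, 0.2512]
ee_rot: [0.998, 0.058, -0.001, -0.0]
ft_force: [0.4, 0.1, -0.5]
grip_width: 0.877
```

Run:
```python
from h import *
o=manip.get_obs();print(o['position'],o['grip_width'],o['clock'])
w,p=snap('wrist','w6.png');s,q=snap('scene','scene6.png')
c=np.hstack([cv2.resize(w,(400,300)),cv2.resize(s,(400,300))]);b=cv2.resize(s[150:250,60:340],(800,286),interpolation=cv2.INTER_CUBIC);cv2.imwrite('pics/end.png',np.vstack([c,b])[:,:,::-1])
print(proj(p,[.5225,-.321,.151]))
```

```text
[ 0.52375972 -0.32245428  0.25116782] 0.877084568829295 21.45
(np.float64(253.10479589210092), np.float64(184.6107803390412))
```

View pics/end.png

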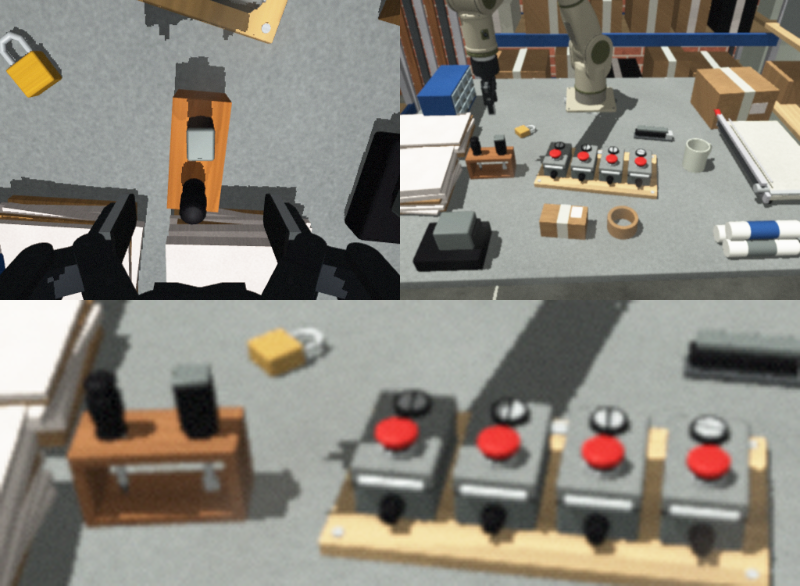

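The driver stands upright in its hole next to the undisturbed cross driver. Only the place 1 slot is turned, all four buttons are down, and the gripper is clear, so I'm handing in.

```bash
python3 -c "
from workcell import manip
print(manip.hand_in())"
```

```text
the job is handed in; nothing more can be done
None
```

The job is handed in at about 21.5 s of the 72 s allowed. All four buttons are pressed, the cover lock at place 1 is turned open, and the screwdriver is back in its hole.

**Worn station:** place 1, the outermost on the board's +y side.
- **Place 1:** its force peaked at about 3.6 N and read 3.2 N at 3 mm down. Its soft spring after the click was also weaker, 4.5 N against about 10.7 N on places 2 and 3.
- **Place 4:** 11.9 N and still rising, so clearly good.
- **Places 2 and 3:** I pressed these too fast to catch their peaks. I judged them good only by elimination and by their stiffer springs after the click. One reading on place 3, 1.9 N at 4.7 mm down, could have fitted a worn button. The slow reading on place 1 and its weaker spring settled it.

**Lock:** the blade went in to about 4.5 mm depth with no contact force. I turned it 89° anticlockwise, and from the picture the lock sits about 78° round (roughly 1.36 rad, against the 1.1 needed). The other three locks were not touched.

**Last checks:**
- In the last picture the screwdriver stands upright in its original hole. It was set down at the same height it was gripped from, within 1 mm.
- All four buttons look down, only the place 1 slot is turned, and nothing else in view appears to have moved.
- The gripper is open and well clear of everything.
- No check failed, but the final lock angle and the bystanders were judged by eye, not measured.

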